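# Sweep the lenses through the gate into the slot

## Robot

A 6-joint arm with a two-finger parallel gripper is mounted at the origin on a cart in front of the work surface, level with it; the furniture and walls round the work are solid. World frame = base frame: x ahead of the robot, y to its left, z up, the work surface at z = 0. Lengths are in mm, angles in degrees, forces in N, time in s.
With the tool pointing down it reaches from about 325 to 775 mm from the base axis. Payload 5.5 kg.
Tool frame: the origin (TCP) lies midway between the tips of the shut fingers; the grasp point (between the pads) lies 19 mm behind it (manip.hold_point_z is the distance from the TCP to the grasp point, in mm); z points along the fingers, y is the line along which they close (so a half turn about z gives the same grasp; the last joint's range is limited). The gripper opens to 88 mm and grips with 3 to 60 N. Pads are 20 mm wide; open, the fingers measure 115 mm over their backs; the gripper's body (75 mm by 178 mm) begins 61 mm behind the grasp point.
Start: joints at [63.157, 5.22, 70.514, -0, 104.267, -3.249], TCP at [240.161, 549.853, 222.631] pointing down, gripper open.
Joint ranges: [-164.24, 164.24], [-49.07, 125.15], [9.68, 141.18], [-86.29, 266.29], [3.28, 154.24], [-151.56, 151.56]. Speed limits (degrees/s): [147.25, 147.25, 172.46, 180, 180, 180].

## Interface

Orientations are given as a 3x3 rotation matrix whose columns are the frame's x, y, z axes.
In Python, from workcell import sensors, cams, workorder, manip gives the robot as it stands.
- The arm moves only by the shell command python3 -m pendant 'ROWS' [FORCE]. ROWS is JSON, a list of rows, each a list of 5 numbers: the opening, from -1 (shut) to 1 (fully open), then the shift along the world's x, y, z each as a share of 0.03 m, from -1 to 1, then the turn about the world's z as a share of 4 degrees, from -1 to 1. A call has 1 to 8 rows; each row shifts and turns the commanded pose from where the row before left it; what a row does not reach is not made up. A row lasts 1/8 s, in which the tool goes at most 62.5 mm and 10.7 degrees, less where a joint would pass 70% of its speed; a pose out of reach is approached as far as the arm can. A call with a number of a shift or a turn outside -1 to 1 is refused whole. A call with a gripper value outside its range is refused whole. The fingers move at their own pace and stop on an object; FORCE is the grip in N (left out, the last holds). Time passes only in rows, so rows that do not move let the fingers close. It gives the time, the measured TCP pose, the force, the opening and the grip force at its end, in the units of the state.
- sensors.read_state(): the state, without advancing time (a new reading comes with each control period).
- cams.snapshot(name): name is "side" or "top" or "wrist"; returns a dict with "img" (384x512x3 uint8, red, green, blue), "camera_matrix" (3x3 intrinsics, pixels), "k1" (the pictures are not rectified: a ray, as slopes to the right and down, at radius r is drawn at 1 + k1 r^2 times it, then the intrinsics apply), "world_to_cam" (4x4, takes a point from world to camera coordinates); the wrist camera has in their place "hand_eye" (4x4, takes a point from camera to tool coordinates, whose origin is the TCP and whose axes are the flange's). Camera axes: x right, y up, looking along -z (the intrinsics and any distortion apply to the point x, -y, -z); pixel columns grow to the right and rows downward; lengths in mm; the calibration is good to about 2 mm. A picture is of the moment at which its call begins: read the wrist's pose just before it. There is no depth.
- workorder.sign_off(): hands the job in; it is judged then, once.
The state is a dict: "time_s": time; "joint_pos": joint angles; "joint_vel": joint speeds; "effort": joint torques, N m; "position": TCP position; "ee_rot": TCP orientation; "ft_force": force on the tool from outside, world axes, zero at the start; "wrist_torque": the same for the moment, N m; "width": opening from 0.0 (shut) to 1.0 (fully open); "grasp_force": force on a finger pad.
Only numpy, scipy, OpenCV 4.12 (cv2) and the standard library are available. Lean on these libraries where they do the work, as an engineer would, in place of code of your own. Each camera call takes 0.05 s, during which the arm holds its last target. There are 200 camera calls.

## Task

With the fingertips, gently push the three small mounted lenses across the light grey sorting board, one at a time, right through the gate into the slot behind it, so that all three end up lying flat in a row in the slot. Do not squeeze or lift a lens, and leave the two small bottles that stand on the board where they are.

Things in the scene. Friction and masses are not known exactly. Their poses are not given: they have to be found in the camera images.
- board: light grey sorting board with aluminium rails, fixed to the worktop. Origin: underside, middle of the gate; +x leads through the gate into the slot, roughly away from the robot; y across. Deck top 8 mm up; rigid rails stand 12 mm above the deck. Open deck from x = -165 mm (edge without rail) to the gate wall, x = 0 to 4 mm; inner faces of the side rails at y = +-110 mm
- gate (a point): middle of the gate, on the deck's top; axes as the board's. The gate is a 35 mm wide gap in the gate wall, centred on y = 0. Oblique lead-in walls in front of it (25 degrees off the x axis) open out to about 60 mm wide at x = -28 mm. Tall equipment (an analyzer left of the board, a microscope right, a power box behind) stands within 0.1 to 0.2 m of the board: bring the hand in from the robot side
- slot_end (a point): foot of the rigid end wall of the slot, on its floor. The slot is a straight channel, open above, 35 mm wide and level with the deck, from the gate (x = 0) to here (x = 104 mm): room for three lenses in a row and 20 mm spare; a later lens pushes the earlier ones on. A lens is in the slot when its centre is more than 14 mm past x = 0
- lens_1: small round mounted lens, one of three alike: a dark metal ring 28 mm in diameter and 12 mm high with a domed glass on top (about 2 mm higher), loose, about 30 g, lying flat on the board, slides easily on the smooth board and rails (friction about 0.25). Origin: centre of its underside; it is round, its yaw means nothing
- lens_2: small round mounted lens, one of three alike: a dark metal ring 28 mm in diameter and 12 mm high with a domed glass on top (about 2 mm higher), loose, about 30 g, lying flat on the board, slides easily on the smooth board and rails (friction about 0.25). Origin: centre of its underside; it is round, its yaw means nothing
- lens_3: small round mounted lens, one of three alike: a dark metal ring 28 mm in diameter and 12 mm high with a domed glass on top (about 2 mm higher), loose, about 30 g, lying flat on the board, slides easily on the smooth board and rails (friction about 0.25). Origin: centre of its underside; it is round, its yaw means nothing
- oil_bottle: small dark bottle with a black cap, 26 mm in diameter, 62 mm high, standing loose in one of the two deck corners on the open edge (about x = -147 mm, y = +-88 mm on the board). Origin: centre of its underside. To be left alone
- control_bottle: small bottle with a wide red cap, 30 mm in diameter, 58 mm high, standing loose in the other such corner. Origin: centre of its underside. To be left alone
Things that resemble listed ones, but are neither listed nor needed, are in the scene too. Leave any pink look-alike of the lens_2 alone.

How it is judged (in metres and radians):
On the way, in this order (a step that is already met when the one before it is completed fails the run):
1. exactly one lens is in the slot, the other two still before the gate ((((x of lens_1 in the frame of board between 0.014 and 0.105 m and y of lens_1 in the frame of board between -0.012 and 0.012 m) and x of each of lens_2, lens_3 in the frame of board below 0.014 m) or ((x of lens_2 in the frame of board between 0.014 and 0.105 m and y of lens_2 in the frame of board between -0.012 and 0.012 m) and x of each of lens_1, lens_3 in the frame of board below 0.014 m) or ((x of lens_3 in the frame of board between 0.014 and 0.105 m and y of lens_3 in the frame of board between -0.012 and 0.012 m) and x of each of lens_1, lens_2 in the frame of board below 0.014 m))), for 0.2 s.
2. exactly two lenses are in the slot, the third still before the gate (((x of lens_1 in the frame of board below 0.014 m and (x of lens_2 in the frame of board between 0.014 and 0.105 m and y of lens_2 in the frame of board between -0.012 and 0.012 m) and (x of lens_3 in the frame of board between 0.014 and 0.105 m and y of lens_3 in the frame of board between -0.012 and 0.012 m)) or (x of lens_2 in the frame of board below 0.014 m and (x of lens_1 in the frame of board between 0.014 and 0.105 m and y of lens_1 in the frame of board between -0.012 and 0.012 m) and (x of lens_3 in the frame of board between 0.014 and 0.105 m and y of lens_3 in the frame of board between -0.012 and 0.012 m)) or (x of lens_3 in the frame of board below 0.014 m and (x of lens_1 in the frame of board between 0.014 and 0.105 m and y of lens_1 in the frame of board between -0.012 and 0.012 m) and (x of lens_2 in the frame of board between 0.014 and 0.105 m and y of lens_2 in the frame of board between -0.012 and 0.012 m)))), for 0.2 s.
At the end, for the whole second after the job is handed in: All three lenses lie flat (within 0.15 rad) and still on the slot's floor, each with its centre more than 14 mm past the gate, having gone in one after the other; both bottles stand upright within 20 mm of where they stood (x of lens_1 in the frame of board between 0.014 and 0.105 m and y of lens_1 in the frame of board between -0.012 and 0.012 m and angle between each of lens_1, lens_2, lens_3's own z axis and vertical below 0.15 rad and linear speed of each of lens_1, lens_2, lens_3 below 0.02 m/s and z of lens_1 in the frame of board between 0.004 and 0.012 m and x of lens_2 in the frame of board between 0.014 and 0.105 m and y of lens_2 in the frame of board between -0.012 and 0.012 m and z of lens_2 in the frame of board between 0.004 and 0.012 m and x of lens_3 in the frame of board between 0.014 and 0.105 m and y of lens_3 in the frame of board between -0.012 and 0.012 m and z of lens_3 in the frame of board between 0.004 and 0.012 m and angle between each of oil_bottle, control_bottle's own z axis and vertical below 0.2 rad and distance of each of oil_bottle, control_bottle from where it was at the start of the episode below 0.02 m); the robot touches nothing.
It fails at once if a lens is lifted off the board (more than 12 mm above the deck) (height (world z) of any of lens_1, lens_2, lens_3 above 0.02 m).
It fails at once if a lens is squeezed or rammed (over 15 N from the fingers) (contact force between the fingers and lens_1 above 15 N or contact force between the fingers and lens_2 above 15 N or contact force between the fingers and lens_3 above 15 N).
It fails at once if a bottle on the board is knocked over or shoved more than 20 mm (not (angle between oil_bottle's own z axis and vertical below 0.2 rad) or not (distance of oil_bottle from where it was at the start of the episode below 0.02 m) or not (angle between control_bottle's own z axis and vertical below 0.2 rad) or not (distance of control_bottle from where it was at the start of the episode below 0.02 m)).
It also fails if it takes over 61 s, if anything falls off the work surface, if the arm or the gripper's body presses on something with over 40 N, if the wrist force passes 120 N, or if a joint passes its speed limit or range.

## Working session

There is one attempt and no reset: what is moved stays moved. The work goes in short steps, Python scripts to look and compute and a shell command to move; the robot and the scene stay as the last step left them, time stands still between calls to the robot, and variables do not carry over. Pictures are saved under pics/ and viewed, at most 10 in all, crops included, and the job is handed in when it is done.

```bash
mkdir -p pics
python3 - <<'E'
from workcell import sensors,cams
import cv2
s=sensors.read_state();print(s['time_s'],s['position'],s['ee_rot'],s['width'])
for n in("top","side"):
    d=cams.snapshot(n);cv2.imwrite(f"pics/{n}0.png",d["img"][:,:,::-1]);print(n,d["camera_matrix"],d["k1"],d["world_to_cam"])
E
```

```text
0.0 [240.02536581 549.56762712 221.52179504] [[-9.16398731e-01  4.00265693e-01 -8.60499191e-04]
 [ 4.00266606e-01  9.16397101e-01 -1.73107188e-03]
 [ 9.56702810e-05 -1.93078116e-03 -9.99998131e-01]] 0.9974377743137312
top [[466.68996343   0.         255.3780728 ]
 [  0.         466.68996343 196.33536326]
 [  0.           0.           1.        ]] -0.01711851614906776 [[ 2.52138339e-02 -9.99517895e-01  1.81173786e-02  2.51754953e+02]
 [ 9.91630790e-01  2.73021405e-02  1.26186247e-01 -5.51679371e+02]
 [-1.26620055e-01  1.47841114e-02  9.91841112e-01 -8.83265191e+02]
 [ 0.00000000e+00  0.00000000e+00  0.00000000e+00  1.00000000e+00]]
side [[391.93371358   0.         254.67618123]
 [  0.         391.93371358 186.40230833]
 [  0.           0.           1.        ]] -0.019187896096592917 [[-4.71683730e-01  8.81683373e-01  1.22019925e-02  8.86241985e+00]
 [-7.65519604e-01 -4.16327435e-01  4.90562129e-01  4.78552932e+02]
 [ 4.37600497e-01  2.22049310e-01  8.71320784e-01 -1.16523338e+03]
 [ 0.00000000e+00  0.00000000e+00  0.00000000e+00  1.00000000e+00]]
```

View pics/top0.png

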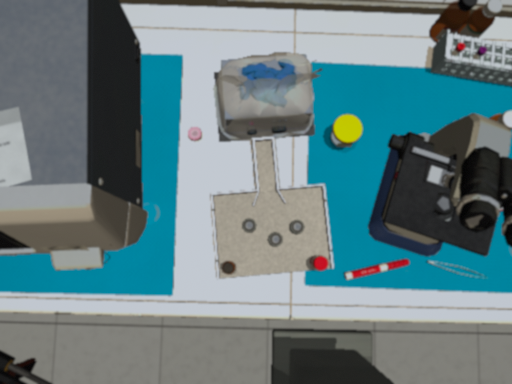

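View pics/side0.png

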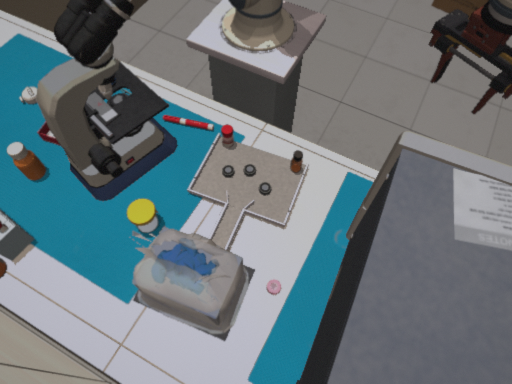

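The top view shows the board spanning about (212,195) to (331,277). The lenses are near (249,226), (296,227) and (275,239), the oil bottle at (229,267) and the red-capped bottle at (319,263). The gate is near (266,190), and the slot runs up to (262,140). The pink look-alike at (195,133) is off the board. The side view agrees.

I'll zoom in to find the board corners accurately.

Run:
```python
import cv2
i=cv2.imread("pics/top0.png")[130:285,200:345]
cv2.imwrite("pics/crop0.png",cv2.resize(i,None,fx=3.8,fy=3.8,interpolation=cv2.INTER_CUBIC))
```

```text
(no output)
```

View pics/crop0.png

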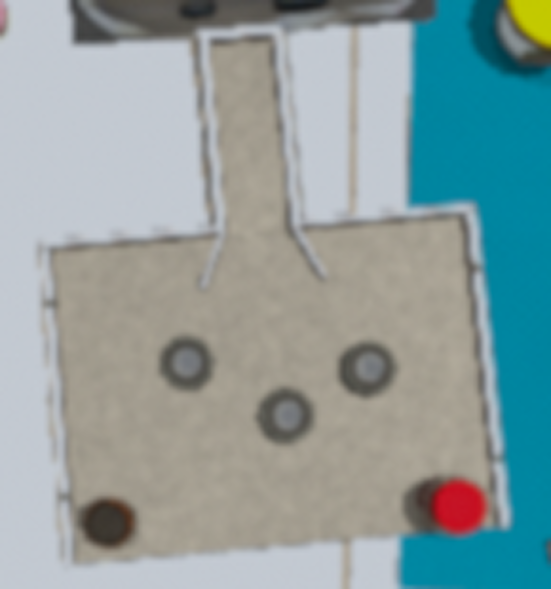

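```bash
cat > h.py <<'E'
import numpy as np,cv2
from workcell import sensors,cams
def cast(d,uv,z):
    uv=np.atleast_2d(np.float64(uv));K=d["camera_matrix"]
    p=cv2.undistortPoints(uv.reshape(-1,1,2),K,np.array([d["k1"],0,0,0,0.]))[:,0]
    M=d["world_to_cam"];R,t=M[:3,:3],M[:3,3];c=-R.T@t
    r=np.c_[p[:,0],-p[:,1],-np.ones(len(p))]@R
    return c+r*((z-c[2])/r[:,2])[:,None]
def rings(d,box=(195,130,345,285)):
    x0,y0,x1,y1=box;hsv=cv2.cvtColor(d["img"],cv2.COLOR_RGB2HSV)[y0:y1,x0:x1]
    m=((hsv[:,:,2]<135)).astype(np.uint8)
    n,l,s,c=cv2.connectedComponentsWithStats(m)
    return [(c[i]+[x0,y0],s[i]) for i in range(1,n) if s[i][4]>25]
E
python3 - <<'E'
from h import *
d=cams.snapshot("top")
M=d["world_to_cam"];print("cam",-M[:3,:3].T@M[:3,3])
cr=np.array([[50,248],[75,562],[497,530],[465,218],[210,40],[277,38],[221,232],[293,228],[204,288],[324,278]],float)
uv=(cr+.5)/3.8-.5+[200,130]
B=np.array([[0,110],[-165,110],[-165,-110],[0,-110],[104,17.5],[104,-17.5],[0,17.5],[0,-17.5],[-28,30],[-28,-30]],float)
P=np.r_[cast(d,uv[:8],8),cast(d,uv[8:],20)][:,:2]
cb,cp=B.mean(0),P.mean(0);U,S,V=np.linalg.svd((B-cb).T@(P-cp));R=(V.T@U.T);t=cp-R@cb
print("t",t,"yaw",np.degrees(np.arctan2(R[1,0],R[0,0])));print(np.c_[B,(P-t)@R-B].round(1))
np.savez("board.npz",R=R,t=t)
for c,s in rings(d):
    w=cast(d,c,17)[0,:2];print(c.round(1),s[2:],w.round(1),(R.T@(w-t)).round(1))
for n,z,q in(("oil",62,(229,267)),("red",58,(319,263))):
    w=cast(d,q,z)[0,:2];print(n,w,R.T@(w-t))
w=cams.snapshot("wrist");print(w["hand_eye"],w["camera_matrix"],w["k1"])
E
```

```text
cam [428.87545613 279.75389968 941.11193929]
t [560.35616458 241.18620913] yaw 5.957446368151151
[[ 0.00e+00  1.10e+02 -3.00e-01  1.10e+00]
 [-1.65e+02  1.10e+02 -1.00e-01 -7.00e-01]
 [-1.65e+02 -1.10e+02 -1.20e+00 -1.20e+00]
 [ 0.00e+00 -1.10e+02 -1.00e+00 -4.00e-01]
 [ 1.04e+02  1.75e+01  1.90e+00  2.00e-01]
 [ 1.04e+02 -1.75e+01  4.00e-01 -1.00e+00]
 [ 0.00e+00  1.75e+01  1.40e+00  2.50e+00]
 [ 0.00e+00 -1.75e+01  6.00e-01 -8.00e-01]
 [-2.80e+01  3.00e+01 -1.00e+00  1.70e+00]
 [-2.80e+01 -3.00e+01 -6.00e-01 -1.40e+00]]
[259.2 133.7] [ 97  16 719] [675.4 261.4] [116.5   8.2]
[332.7 140.6] [ 22  21 285] [665.5 111.5] [  91.1 -139.9]
[264.9 140.8] [16  9 37] [660.9 249.5] [100.8  -2.2]
[321.8 199.7] [15 39 69] [543.7 133.1] [ -27.8 -105.8]
[248.7 225.2] [ 15  15 174] [488.9 277.7] [-67.3  43.8]
[296.1 226.7] [ 16  15 183] [488.3 183.7] [-77.6 -49.6]
[274.7 239. ] [ 16  15 184] [462.9 225.6] [-98.5  -5.4]
[311.4 263.3] [ 18  16 133] [417.1 152.5] [-151.6  -73.4]
[227.8 267.2] [ 16  14 183] [405.6 316.5] [-146.2   91. ]
oil [407.13842327 312.41691898] [-144.99723      86.74844996]
red [418.63195484 143.84463294] [-151.06185627  -82.10633143]
[[-1.09201154e-03  9.63703327e-01  2.66973230e-01  7.27524897e+01]
 [ 9.99998983e-01  1.29729228e-03 -5.92548022e-04  8.75528220e-02]
 [-9.17382809e-04  2.66972311e-01 -9.63703763e-01 -1.60424842e+02]
 [ 0.00000000e+00  0.00000000e+00  0.00000000e+00  1.00000000e+00]] [[267.63812085   0.         254.96173785]
 [  0.         267.63812085 194.08987047]
 [  0.           0.           1.        ]] 0.01822273522882105
```

```bash
cat >> h.py <<'E'
def go(bx,by,z=None,yaw=6.0):
    """print the world shift (in 30 mm shares) and turn (4 deg shares) from the measured pose to the board point"""
    B=np.load("board.npz");s=sensors.read_state();p=s["position"];R=B["R"];t=B["t"]
    w=R@[bx,by]+t;b=R.T@(p[:2]-t);ee=s["ee_rot"];a=np.degrees(np.arctan2(ee[1,1],ee[0,1]))
    dz=0 if z is None else z-p[2]
    print("t",s["time_s"],"board",b.round(1),"z",p[2].round(1),"yaw",a.round(1),"F",s["ft_force"].round(1),"w",round(s["width"],2))
    print("  shares",(np.r_[w-p[:2],dz]/30).round(2),"turn",round((yaw-a)/4,2))
E
r=$(true)
python3 -m pendant '[[-1,0.2,-0.9,0,-0.94],[-1,0.2,-0.9,0,-0.94],[-1,0.2,-0.9,0,-0.94],[-1,0.2,-0.9,0,-0.94],[-1,0.2,-0.9,0,-0.94],[-1,0.2,-0.9,0,-0.94],[-1,0.2,-0.9,0,-0.94],[-1,0.2,-0.9,0,-0.94]]' 5
python3 -m pendant '[[-1,0.57,-0.47,0,-0.94],[-1,0.57,-0.47,0,-0.94],[-1,0.57,-0.47,0,-0.94],[-1,0.57,-0.47,0,-0.94],[-1,0.57,-0.47,0,-0.94],[-1,0.57,-0.47,0,-0.94],[-1,0.57,-0.47,0,-0.94],[-1,0.57,-0.47,0,-0.94]]'
python3 -m pendant '[[-1,0,0,0,0],[-1,0,0,0,0]]'
python3 -c "from h import *;go(-137,-7,13)"
```

```text
time_s: 1.2
position: [288.2, 332.9, 222.5]
ee_rot: [[-0.591, 0.807, -0.0], [0.807, 0.591, -0.0], [-0.0, -0.0, -1.0]]
ft_force: [0.8, -0.7, -0.4]
width: 0.127
grasp_force: 0.0
time_s: 2.2
position: [425.4, 220.5, 222.5]
ee_rot: [[-0.107, 0.994, -0.0], [0.994, 0.107, -0.0], [-0.0, -0.0, -1.0]]
ft_force: [0.7, 0.6, -0.5]
width: 0.008
grasp_force: 0.0
time_s: 2.45
position: [424.6, 221.3, 222.5]
ee_rot: [[-0.11, 0.994, -0.001], [0.994, 0.11, 0.0], [0.0, -0.0, -1.0]]
ft_force: [0.7, 0.9, -0.2]
width: 0.008
grasp_force: 0.0
t 2.45 board [-137.1   -5.6] z 222.5 yaw 6.3 F [ 0.7  0.9 -0.2] w 0.01
  shares [ 0.01 -0.04 -6.98] turn -0.08
```

```bash
python3 -m pendant '[[-1,0,0,-1,0],[-1,0,0,-1,0],[-1,0,0,-1,0],[-1,0,0,-1,0],[-1,0,0,-1,0],[-1,0,0,-1,0],[-1,0,0,-0.6,0],[-1,0,0,-0.37,0]]' >/dev/null
python3 -m pendant '[[-1,0,0,0,0],[-1,0,0,0,0]]' | head -2
python3 - <<'E'
from h import *
go(-137,-5,13)
d=cams.snapshot("wrist");cv2.imwrite("pics/w1.png",d["img"][:,:,::-1])
E
```

```text
time_s: 3.7
position: [425.6, 221.4, 14.7]
t 3.7 board [-136.1   -5.7] z 14.7 yaw 6.3 F [-0.8  0.8  0.5] w 0.01
  shares [-0.03  0.02 -0.06] turn -0.06
```

View pics/w1.png

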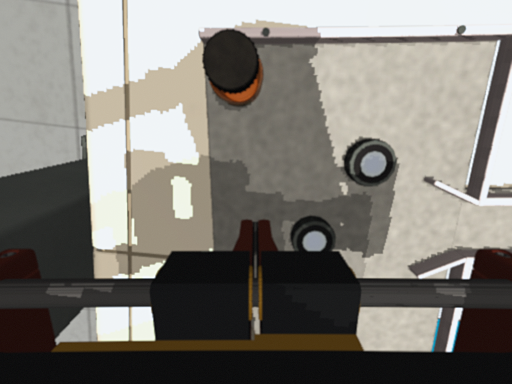

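The wrist view shows the shut fingertips at about (257,235), 15 px (roughly 10 mm) behind lens C at (314,238). That matches the computed gap. Lens A is at (371,160) and clear of the path, and the oil bottle is at (232,65). I'll push C first.

```bash
python3 -m pendant '[[-1,0.15,0.02,-0.06,-0.06],[-1,0.15,0.02,0,0],[-1,0.15,0.02,0,0],[-1,0.4,0.06,0,0],[-1,0.4,0.06,0,0],[-1,0.4,0.06,0,0],[-1,0.4,0.06,0,0],[-1,0.4,0.06,0,0]]' |head -4
python3 -m pendant '[[-1,0.35,0.05,0,0],[-1,0.35,0.05,0,0],[-1,0.35,0.05,0,0],[-1,0.35,0.05,0,0],[-1,0.2,0.02,0,0],[-1,0.2,0.02,0,0],[-1,0,0,0,0],[-1,0,0,0,0]]'|head -4
python3 - <<'E'
from h import *
go(-6,0,13)
d=cams.snapshot("side");cv2.imwrite("pics/s1.png",cv2.resize(d["img"][120:270,160:330,::-1],None,fx=4,fy=4))
E
```

```text
time_s: 4.75
position: [499.3, 232.0, 11.6]
ee_rot: [[-0.105, 0.995, -0.0], [0.995, 0.105, -0.0], [-0.0, -0.0, -1.0]]
ft_force: [0.1, 0.2, 0.3]
time_s: 5.75
position: [552.3, 239.0, 11.7]
ee_rot: [[-0.105, 0.995, -0.0], [0.995, 0.105, -0.0], [-0.0, -0.0, -1.0]]
ft_force: [-0.7, 0.5, -1.5]
t 5.75 board [-8.3 -1.3] z 11.7 yaw 6.0 F [-0.7  0.5 -1.5] w 0.01
  shares [0.07 0.05 0.04] turn -0.0
```

View pics/s1.png

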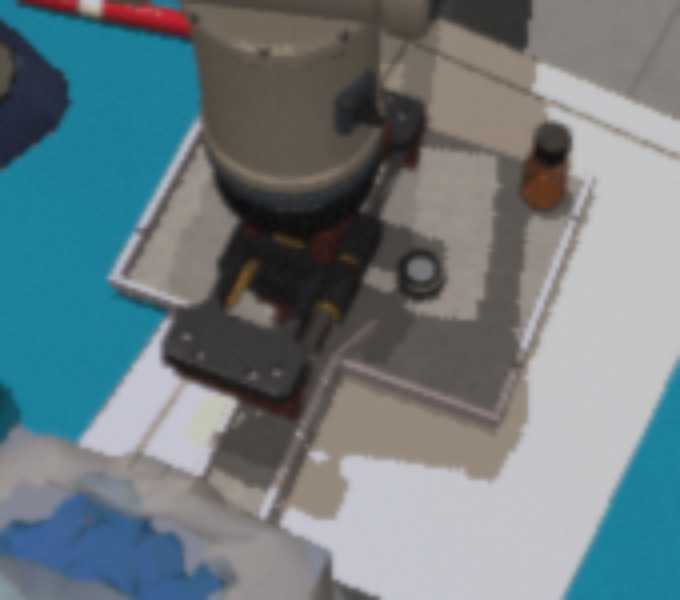

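The side view shows the hand over the gate. Lens C is hidden by the hand, and lens A is untouched at crop (420,270). I'll nudge slightly further, back off, and move beside A.

```bash
python3 -m pendant '[[-1,0.15,0.02,0.03,0],[-1,0,0,0,0],[-1,-0.67,-0.07,0,0],[-1,-0.67,-0.07,0,0],[-1,0,0,1,0],[-1,0,0,1,0],[-1,-0.35,0.84,0,0],[-1,-0.35,0.84,0,0]]' |head -4
python3 -m pendant '[[-1,-0.35,0.84,0,0],[-1,0,0,0,0],[-1,0,0,0,0]]'|head -4
python3 - <<'E'
from h import *
go(-67,79,13)
d=cams.snapshot("top");cv2.imwrite("pics/t1.png",cv2.resize(d["img"][130:285,200:345,::-1],None,fx=3.8,fy=3.8))
B=np.load("board.npz")
for c,s in rings(d):
    w=cast(d,c,17)[0,:2];print(c.round(1),s[2:],(B["R"].T@(w-B["t"])).round(1))
E
```

```text
time_s: 6.8
position: [495.9, 286.4, 73.5]
ee_rot: [[-0.104, 0.995, 0.001], [0.995, 0.104, 0.001], [0.001, 0.001, -1.0]]
ft_force: [-0.1, -0.5, -0.7]
time_s: 7.18
position: [485.5, 310.5, 72.6]
ee_rot: [[-0.105, 0.995, 0.0], [0.995, 0.105, -0.001], [-0.001, 0.0, -1.0]]
ft_force: [0.2, 1.0, -1.4]
t 7.175 board [-67.3  76.7] z 72.6 yaw 6.0 F [ 0.2  1.  -1.4] w 0.01
  shares [ 0.    0.08 -1.99] turn -0.0
[258.9 133.6] [ 97  17 692] [116.6   8.8]
[332.6 140.7] [ 22  21 273] [  91.  -139.7]
[241.3 244.5] [ 109  130 2612] [-104.1   61.3]
[272.9 176.1] [ 30  58 312] [ 27.2 -12.3]
[322.8 199.3] [ 6 30 43] [ -27.2 -107.9]
[313.5 257.6] [ 7  8 30] [-140.8  -78.4]
[314.4 279. ] [ 24  15 232] [-182.4  -76.3]
```

View pics/t1.png

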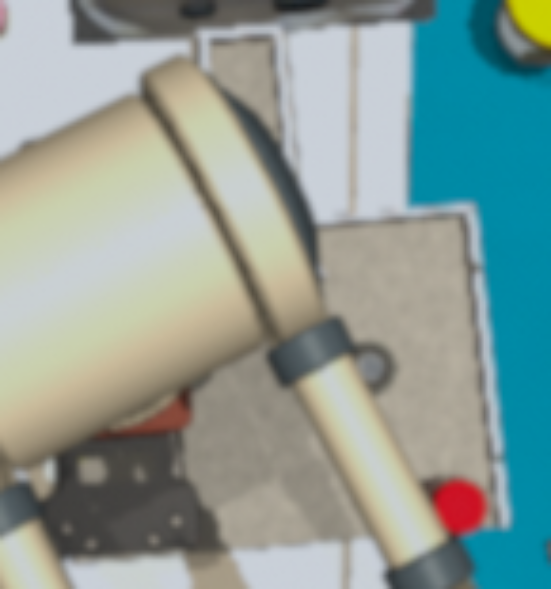

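The arm hides the gate and lens C in the top view; only lens B is visible, at crop (372,367). The side camera should see the slot from here.

Run:
```python
from h import *
d=cams.snapshot("side");cv2.imwrite("pics/s2.png",cv2.resize(d["img"][120:270,160:330,::-1],None,fx=4,fy=4))
```

```text
(no output)
```

View pics/s2.png

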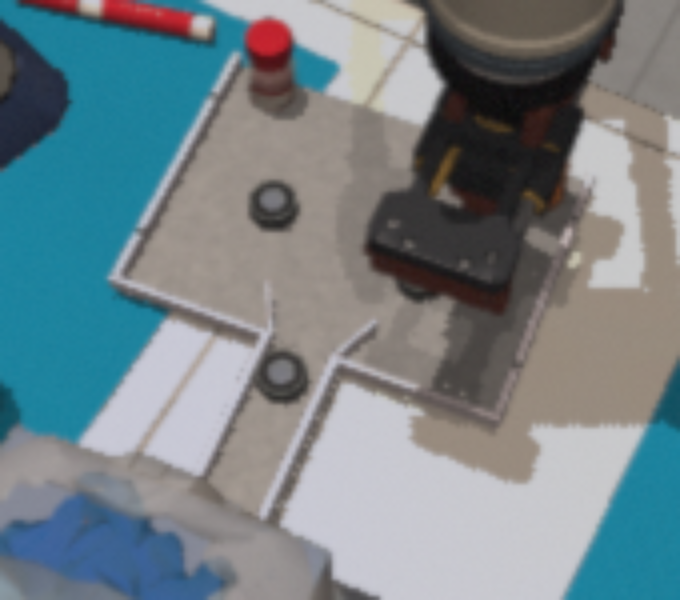

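Lens C is in the slot at crop (282,376), just past the gate. B is at (273,204), and A is partly hidden at (417,290). I'll measure C and then descend beside A.

```bash
python3 -m pendant '[[-1,0,0.08,-0.7,0],[-1,0,0,-0.7,0],[-1,0,0,-0.55,0],[-1,0,0,0,0],[-1,0,0,0,0]]' |head -4
python3 - <<'E'
from h import *
d=cams.snapshot("side");B=np.load("board.npz")
for n,q in(("C",(282,376)),("B",(273,204))):
    w=cast(d,(np.array(q)+.5)/4-.5+[160,120],19)[0,:2];print(n,(B["R"].T@(w-B["t"])).round(1))
go(-67,25,13)
d=cams.snapshot("wrist");cv2.imwrite("pics/w2.png",d["img"][:,:,::-1])
E
```

```text
time_s: 7.9
position: [485.6, 313.5, 14.5]
ee_rot: [[-0.104, 0.995, 0.0], [0.995, 0.104, 0.0], [0.0, 0.001, -1.0]]
ft_force: [-0.1, -0.2, 0.7]
C [21.8 -2. ]
B [-75.2 -50.7]
t 7.95 board [-66.6  79.9] z 15.0 yaw 6.0 F [-1.  -0.6  0.6] w 0.0
  shares [ 0.18 -1.82 -0.07] turn -0.0
```

View pics/w2.png

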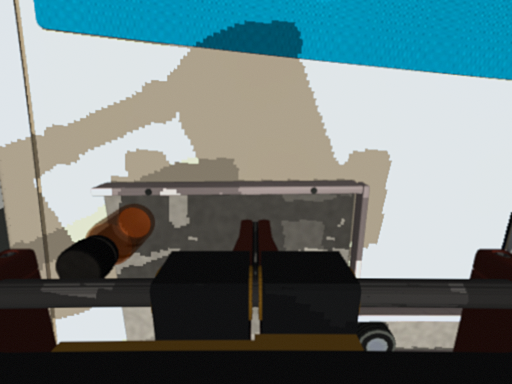

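C measures at x=21.8, y=-2, so it is in the slot. The wrist view shows the fingers at (257,235), inside the left rail, with the oil bottle clear at (100,245). Next I push A across to y=0, then go behind it.

```bash
python3 -m pendant '[[-1,0.01,-0.15,-0.06,0],[-1,0.02,-0.15,0,0],[-1,0.02,-0.15,0,0],[-1,0.03,-0.35,0,0],[-1,0.04,-0.35,0,0],[-1,0.03,-0.35,0,0],[-1,0.03,-0.25,0,0],[-1,0.01,-0.1,0,0]]' |head -4
python3 -m pendant '[[-1,0,0,0,0],[-1,-0.05,0.5,0,0],[-1,0,0,1,0],[-1,0,0,0.8,0],[-1,-0.4,-0.5,0,0],[-1,-0.4,-0.5,0,0],[-1,-0.35,-0.45,0,0],[-1,0,0,0,0]]' | head -4
python3 - <<'E'
from h import *
go(-108,0,13)
s=sensors.read_state()
d=cams.snapshot("wrist");T=np.eye(4);T[:3,:3]=s["ee_rot"];T[:3,3]=s["position"]
d["world_to_cam"]=np.linalg.inv(T@d["hand_eye"]);B=np.load("board.npz")
cv2.imwrite("pics/w3.png",d["img"][:,:,::-1])
g=cv2.medianBlur(cv2.cvtColor(d["img"],cv2.COLOR_RGB2GRAY),3)
for x,y,r in cv2.HoughCircles(g,cv2.HOUGH_GRADIENT,1,25,param1=100,param2=18,minRadius=8,maxRadius=25)[0][:10]:
    w=cast(d,(x,y),20)[0,:2];print(x,y,r,(B["R"].T@(w-B["t"])).round(1))
E
```

```text
time_s: 9.0
position: [491.1, 257.4, 12.3]
ee_rot: [[-0.104, 0.995, -0.0], [0.995, 0.104, 0.0], [0.0, -0.0, -1.0]]
ft_force: [0.1, 0.3, 0.5]
time_s: 10.0
position: [454.6, 230.1, 66.5]
ee_rot: [[-0.105, 0.994, 0.0], [0.994, 0.105, 0.0], [0.0, 0.0, -1.0]]
ft_force: [-0.1, 0.3, 0.3]
t 10.0 board [-1.063e+02 -1.000e-01] z 66.5 yaw 6.0 F [-0.1  0.3  0.3] w 0.0
  shares [-0.06 -0.   -1.78] turn -0.0
184.5 89.5 18.8 [-156.9   94. ]
301.5 211.5 17.6 [-68.1   1. ]
410.5 218.5 15.2 [21.2 -5. ]
```

View pics/w3.png

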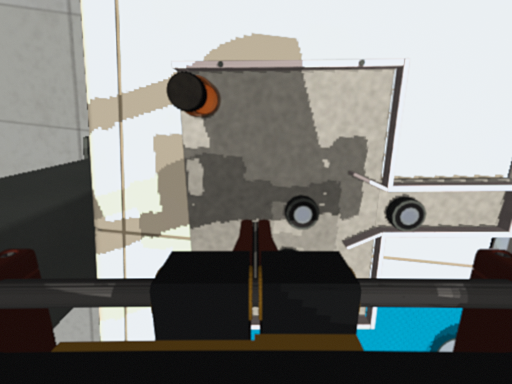

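A is now at board (-68,1), image (301,212). C is in the slot at image (405,213) and the path is clear. I'll descend and push A through.

```bash
python3 -m pendant '[[-1,-0.06,0,-0.7,0],[-1,0,0,-0.7,0],[-1,0,0,-0.4,0],[-1,0,0,0,0],[-1,0.15,0.015,0,0],[-1,0.15,0.015,0,0],[-1,0.15,0.015,0,0],[-1,0.2,0.02,0,0]]' |head -4
python3 -m pendant '[[-1,0.35,0.04,0,0],[-1,0.35,0.04,0,0],[-1,0.35,0.04,0,0],[-1,0.35,0.04,0,0],[-1,0.35,0.04,0,0],[-1,0.35,0.04,0,0],[-1,0.35,0.03,0,0],[-1,0.2,0.02,0,0]]'|head -4
python3 -m pendant '[[-1,0.1,0.01,0,0],[-1,0,0,0,0],[-1,0,0,0,0]]'|head -4
python3 -c "from h import *;go(-4,0,13)"
```

```text
time_s: 11.05
position: [473.2, 231.5, 12.6]
ee_rot: [[-0.105, 0.995, 0.0], [0.995, 0.105, 0.0], [0.0, 0.0, -1.0]]
ft_force: [0.5, 0.2, 0.1]
time_s: 12.05
position: [552.8, 240.1, 12.3]
ee_rot: [[-0.104, 0.995, 0.0], [0.995, 0.104, -0.0], [-0.0, 0.0, -1.0]]
ft_force: [-0.4, 0.1, 0.7]
time_s: 12.42
position: [555.0, 240.4, 12.4]
ee_rot: [[-0.105, 0.995, -0.0], [0.995, 0.105, -0.0], [-0.0, -0.0, -1.0]]
ft_force: [-0.1, 0.8, -0.2]
t 12.425 board [-5.4 -0.2] z 12.4 yaw 6.0 F [-0.1  0.8 -0.2] w 0.0
  shares [0.05 0.01 0.02] turn -0.0
```

```bash
python3 -m pendant '[[-1,0.05,0,0,0],[-1,-0.67,-0.07,0,0],[-1,-0.67,-0.07,0,0],[-1,0,0,1,0],[-1,0,0,1,0],[-1,-0.18,-0.74,0,0],[-1,-0.18,-0.74,0,0],[-1,-0.18,-0.74,0,0]]' |head -4
python3 -m pendant '[[-1,-0.18,-0.74,0,0],[-1,0,0,0,0],[-1,0,0,0,0]]'|head -2
python3 - <<'E'
from h import *
go(-76,-88,13)
s=sensors.read_state()
d=cams.snapshot("wrist");T=np.eye(4);T[:3,:3]=s["ee_rot"];T[:3,3]=s["position"]
d["world_to_cam"]=np.linalg.inv(T@d["hand_eye"]);B=np.load("board.npz")
cv2.imwrite("pics/w4.png",d["img"][:,:,::-1])
g=cv2.medianBlur(cv2.cvtColor(d["img"],cv2.COLOR_RGB2GRAY),3)
for x,y,r in cv2.HoughCircles(g,cv2.HOUGH_GRADIENT,1,25,param1=100,param2=18,minRadius=8,maxRadius=25)[0][:10]:
    w=cast(d,(x,y),20)[0,:2];print(x,y,r,(B["R"].T@(w-B["t"])).round(1))
E
```

```text
time_s: 13.42
position: [498.9, 167.4, 70.6]
ee_rot: [[-0.104, 0.995, -0.003], [0.995, 0.104, -0.001], [-0.001, -0.003, -1.0]]
ft_force: [0.4, -0.7, -0.5]
time_s: 13.8
position: [494.6, 147.1, 71.8]
t 13.8 board [-75.1 -86.7] z 71.8 yaw 6.0 F [-0.5  0.1  0.5] w 0.0
  shares [-0.02 -0.04 -1.96] turn 0.01
380.5 107.5 24.4 [19.5 -5. ]
252.5 168.5 9.6 [-76.9 -51.1]
147.5 225.5 22.2 [-166.   -99.9]
411.5 109.5 22.2 [42.8 -6.6]
494.5 203.5 24.4 [121.3 -80.6]
143.5 266.5 10.3 [-173.6 -138.8]
165.5 206.5 15.5 [-149.3  -83. ]
325.5 218.5 10.6 [-15.5 -93.8]
```

View pics/w4.png

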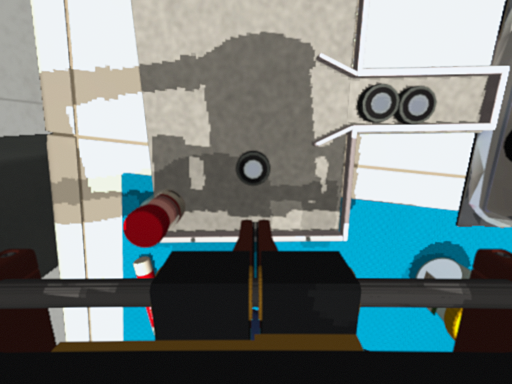

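Two lenses are now in the slot, at image (380,103) and (417,103). B is at (252,168), board (-77,-51), and the red-capped bottle at (150,220) is clear. Next is B's sideways push.

```bash
python3 -m pendant '[[-1,-0.04,-0.01,-0.7,0],[-1,0,0,-0.7,0],[-1,0,0,-0.55,0],[-1,0,0,0,0],[-1,-0.01,0.15,0,0],[-1,-0.01,0.15,0,0],[-1,-0.02,0.15,0,0],[-1,-0.02,0.15,0,0]]' |head -4
python3 -m pendant '[[-1,-0.03,0.3,0,0],[-1,-0.04,0.35,0,0],[-1,-0.04,0.35,0,0],[-1,-0.03,0.3,0,0],[-1,-0.02,0.17,0,0],[-1,0,0,0,0]]' |head -4
python3 -c "from h import *;go(-76.5,-24,13)"
```

```text
time_s: 14.85
position: [492.0, 165.5, 14.2]
ee_rot: [[-0.105, 0.994, 0.001], [0.994, 0.105, 0.0], [0.0, 0.001, -1.0]]
ft_force: [0.0, 0.5, -0.2]
time_s: 15.6
position: [487.0, 209.6, 13.8]
ee_rot: [[-0.105, 0.994, -0.0], [0.994, 0.105, -0.0], [-0.0, -0.0, -1.0]]
ft_force: [-0.2, 0.3, 0.1]
t 15.6 board [-76.3 -23.8] z 13.8 yaw 6.0 F [-0.2  0.3  0.1] w 0.0
  shares [-0.01 -0.01 -0.03] turn -0.01
```

```bash
python3 -m pendant '[[-1,0,0,0,0],[-1,0.05,-0.5,0,0],[-1,0,0,1,0],[-1,0,0,0.8,0],[-1,-0.48,0.39,0,0],[-1,-0.48,0.39,0,0],[-1,-0.47,0.38,0,0],[-1,0,0,0,0]]' | head -2
python3 - <<'E'
from h import *
go(-116,0,13)
s=sensors.read_state()
d=cams.snapshot("wrist");T=np.eye(4);T[:3,:3]=s["ee_rot"];T[:3,3]=s["position"]
d["world_to_cam"]=np.linalg.inv(T@d["hand_eye"]);B=np.load("board.npz")
g=cv2.medianBlur(cv2.cvtColor(d["img"],cv2.COLOR_RGB2GRAY),3)
for x,y,r in cv2.HoughCircles(g,cv2.HOUGH_GRADIENT,1,25,param1=100,param2=18,minRadius=8,maxRadius=25)[0][:10]:
    w=cast(d,(x,y),20)[0,:2];print(x,y,r,(B["R"].T@(w-B["t"])).round(1))
E
```

```text
time_s: 16.6
position: [444.0, 229.9, 66.9]
t 16.6 board [-116.9    0.9] z 66.9 yaw 6.2 F [ 0.2 -0.3  0.8] w 0.0
  shares [ 0.03 -0.03 -1.8 ] turn -0.04
303.5 207.5 17.4 [-77.2   5.3]
420.5 214.5 14.4 [18.2 -0.4]
211.5 92.5 24.4 [-148.5   92.9]
452.5 211.5 18.8 [43.2  2.3]
367.5 260.5 17.7 [-20.  -42.4]
```

```bash
python3 -m pendant '[[-1,0.03,0.07,-0.7,-0.04],[-1,0,0,-0.7,0],[-1,0,0,-0.4,0],[-1,0,0,0,0],[-1,0.15,0.015,0,0],[-1,0.15,0.015,0,0],[-1,0.15,0.015,0,0],[-1,0.3,0.02,0,0]]' |head -4
python3 -m pendant '[[-1,0.35,0.025,0,0],[-1,0.35,0.025,0,0],[-1,0.35,0.025,0,0],[-1,0.35,0.02,0,0],[-1,0.35,0.02,0,0],[-1,0.35,0.02,0,0],[-1,0.35,0.03,0,0],[-1,0.25,0.02,0,0]]'|head -4
python3 -m pendant '[[-1,0.2,0.02,0,0],[-1,0.15,0.01,0,0],[-1,0,0,0,0],[-1,0,0,0,0]]'|head -4
python3 -c "from h import *;go(-4,0,13)"
```

```text
time_s: 17.65
position: [469.6, 233.2, 14.1]
ee_rot: [[-0.102, 0.995, 0.0], [0.995, 0.102, 0.0], [0.0, 0.0, -1.0]]
ft_force: [0.1, -0.1, 1.1]
time_s: 18.65
position: [550.7, 238.6, 13.8]
ee_rot: [[-0.102, 0.995, -0.0], [0.995, 0.102, -0.0], [0.0, -0.0, -1.0]]
ft_force: [-0.3, -0.0, 0.2]
time_s: 19.15
position: [560.4, 239.5, 13.8]
ee_rot: [[-0.102, 0.995, -0.0], [0.995, 0.102, 0.0], [0.0, -0.0, -1.0]]
ft_force: [0.5, 0.4, -0.2]
t 19.15 board [-0.1 -1.6] z 13.8 yaw 5.9 F [ 0.5  0.4 -0.2] w 0.01
  shares [-0.13  0.04 -0.03] turn 0.04
```

```bash
python3 -m pendant '[[-1,-0.67,-0.07,0,0],[-1,-0.67,-0.07,0,0],[-1,0,0,1,0],[-1,0,0,1,0],[-1,-0.9,-0.5,0.3,0],[-1,-0.9,-0.5,0.3,0],[-1,0,0,0,0],[-1,0,0,0,0]]' | head -2
python3 - <<'E'
from h import *
go(-60,0)
s=sensors.read_state()
d=cams.snapshot("wrist");T=np.eye(4);T[:3,:3]=s["ee_rot"];T[:3,3]=s["position"]
d["world_to_cam"]=np.linalg.inv(T@d["hand_eye"]);B=np.load("board.npz")
for n,d,rr in(("wrist",d,(8,25)),("side",cams.snapshot("side"),(3,9))):
  k=1 if n=="wrist" else 4
  g=cv2.medianBlur(cv2.cvtColor(d["img"],cv2.COLOR_RGB2GRAY),3 if k==1 else 1);g=cv2.resize(g,None,fx=k,fy=k,interpolation=cv2.INTER_CUBIC)
  C=cv2.HoughCircles(g,cv2.HOUGH_GRADIENT,1,18,param1=100,param2=16,minRadius=rr[0]*(1 if k==1 else 1)*k if k==1 else 10,maxRadius=rr[1]*k if k==1 else 30)
  for x,y,r in C[0]:
    b=B["R"].T@(cast(d,((x+.5)/k-.5,(y+.5)/k-.5),20)[0,:2]-B["t"])
    if -170<b[0]<115 and abs(b[1])<110: print(n,x,y,r,b.round(1))
E
```

```text
time_s: 20.15
position: [466.7, 205.5, 91.9]
t 20.15 board [-96.9 -25.7] z 91.9 yaw 5.8 F [-0.8  0.3 -0.3] w 0.0
  shares [1.13 0.98 0.  ] turn 0.04
wrist 182.5 49.5 22.1 [-152.6  100.1]
wrist 189.5 68.5 21.0 [-148.2   86.6]
wrist 420.5 173.5 15.2 [48.6  1.3]
wrist 451.5 173.5 19.9 [75.3  1.2]
wrist 391.5 167.5 18.8 [22.7  6.7]
side 926.5 864.5 26.8 [25.9  2.5]
side 877.5 950.5 29.4 [80.5 -1.1]
side 898.5 902.5 13.6 [51.7 -2.2]
side 887.5 814.5 11.8 [  6.6 -29.2]
```

All three lenses measure in the slot at x of about 25, 51 and 79 mm. The hand is clear of everything and the bottles were never touched.

```bash
python3 -m pendant '[[-1,0,0,0.5,0],[-1,0,0,0,0],[-1,0,0,0,0]]'|head -2; python3 -c "from workcell import workorder;print(workorder.sign_off())"
```

```text
time_s: 20.62
position: [466.6, 205.4, 107.0]
the job is handed in; nothing more can be done
None
```

I pushed the three lenses one at a time through the gate and handed the job in at about 20.6 s; in the last check they lay in a row in the slot at x of about 25, 51 and 79 mm, and no move came near either bottle.

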